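# Nudge the sealing disc into its counterbore and swing the clip over it

## Robot

A 6-joint arm with a two-finger parallel gripper is mounted at the origin on a cart in front of the work surface, level with it; the furniture and walls round the work are solid. World frame = base frame: x ahead of the robot, y to its left, z up, the work surface at z = 0. Lengths are in m, angles in rad, forces in N, time in s.
With the tool pointing down it reaches from about 0.35 to 0.975 m from the base axis. Payload 4.9 kg.
Tool frame: the origin (TCP) lies midway between the tips of the shut fingers; the grasp point (between the pads) lies 19 mm behind it; z points along the fingers, y is the line along which they close (so a half turn about z gives the same grasp; the last joint's range is limited). The gripper opens to 85 mm and grips with 20 to 120 N. Pads are 22 mm wide; open, the fingers measure 114 mm over their backs; the gripper's body (76 mm by 85 mm) begins 54 mm behind the grasp point. The pads swing forward as they close: fully open they stand 13 mm farther back than shut.
Start: joints at [-1.293, 0.053, 1.613, -0, 1.476, -0.119], TCP at [0.242, -0.576, 0.21] pointing down, gripper open.
Joint ranges: [-3.01, 3.01], [-1.01, 2.22], [0.06, 2.58], [-1.02, 4.17], [0.09, 2.62], [-3.14, 3.14]. Speed limits (rad/s): [2.57, 2.57, 3.14, 3.14, 3.14, 3.14].

## Interface

Orientations are given as a unit quaternion [w, x, y, z].
In Python, from plant import state, grab_frame, job_done, cut_out, place_of gives the robot as it stands.
- The arm moves only by the tool jog_arm, never from a script. Its argument "motion" is text: rows parted by semicolons, each of 7 numbers parted by spaces: the opening in per cent of the stroke, from 0 (shut) to 100 (fully open), then the shift along the tool's x, y, z as a fraction of full scale, then the turn, a rotation vector about the tool's x, y, z as a fraction of full scale. A call has exactly 5 rows; each row is the pose to reach, as a shift and turn from the pose commanded when the call began, along the tool's axes at that moment; what a row does not reach only later rows make up. Full scale, the value 1, is 50 cm for a shift and 1.5 rad for a turn. A row lasts 1/8 s, in which the tool goes at most 62.5 mm and 10.7 degrees, less where a joint would pass 70% of its speed; a pose out of reach is approached as far as the arm can. A call with a number of a shift or a turn outside -1 to 1 is refused whole. A call with a gripper value outside its range is refused whole. The fingers move at their own pace and stop on an object; the grip force is fixed at half the most. Time passes only in rows, so rows that repeat a pose let the fingers close, or fill a call up. It gives the time, the measured TCP pose, the force, the opening and the grip force at its end, in the units of the state.
- state(): the state, without advancing time (a new reading comes with each control period).
- grab_frame(name): name is "side" or "top" or "wrist"; returns a dict with "color" (384x512x3 uint8, red, green, blue), "range_z" (384x512 float32, m along the optical axis (not along the pixel's ray), 0 where there is no reading), "intrinsics" (3x3 intrinsics, pixels), "world_from_camera" (4x4, takes a point from camera to world coordinates). Camera axes: x right, y up, looking along -z (the intrinsics and any distortion apply to the point x, -y, -z); pixel columns grow to the right and rows downward; lengths in m; the calibration is good to about 2 mm. A picture is of the moment at which its call begins.
- job_done(): hands the job in; it is judged then, once.
Trained networks look in the newest picture that a camera, given by its name, has taken for a name from the list of things; names that differ only in an ending like _2 or _b are one class to them, and where a whole thing is asked for, a point or a joint stands for the part that bears it (a point fixed in the world has none). Each returns a list of dicts, best first, with "p" (0 to 1); they miss things now and then, are a little off and sometimes report something else, mostly with a low value. They report only what shows in the picture. A call takes as long as a camera call. They do not tell look-alikes from the thing itself.
- cut_out(camera, thing): "pixels" (384x512 bool, what is visible of it).
- place_of(camera, thing): "at" ([x, y, z] in m, in world coordinates, good to about 4 mm: a listed point, or the origin of a listed thing).
The state is a dict: "time": time; "joint_pos": joint angles; "joint_vel": joint speeds; "joint_efforts": joint torques, N m; "tool_pos": TCP position; "tool_rot": TCP orientation; "contact_force": force on the tool from outside, world axes, zero at the start; "ft_torque": the same for the moment, N m; "gripper_width": opening from 0.0 (shut) to 1.0 (fully open); "grasp_force": force on a finger pad.
Only numpy, scipy, OpenCV 4.12 (cv2) and the standard library are available. Lean on these libraries where they do the work, as an engineer would, in place of code of your own. Each camera call takes 0.05 s, during which the arm holds its last target. There are 200 camera calls.

## Task

On the bearing housing, push the loose round disc across the top face with the fingertips until it drops flat into its recess, flush with the face. Then push the clip's upright pin to swing the retaining clip over the disc, all the way to its stop. Only slide the disc, never lift it, and leave the tin, the small V-block and the big bolt beside the housing where they stand.

Things in the scene. Friction and masses are not known exactly. Their poses are not given: they have to be found in the camera images.
- housing: bearing housing: a dark steel plate fixed to the bench, 190 mm (its x) by 130 mm (its y) by 26 mm high with a flat top face. Origin: centre of the underside, on the bench; z up. One round recess in its top face; a small 8 mm high stop dowel (6 mm across) at x +57, y +10 mm.
- recess (a point): centre of the mouth of the round recess (at housing x +20, y 0 mm), level with the housing's top face, 26 mm above the bench. The recess is 64 mm in diameter and 8 mm deep with a flat floor (16 mm bore in the middle).
- disc_center (a point): centre (half-way up) of the loose sealing disc, plain bright steel with a dark centre mark, 60 mm in diameter, 8 mm thick, about 0.12 kg. It starts lying flat on the housing's top face on the -x side of the recess (centre 30 mm above the bench) and slides there; in the recess its top is flush with the face (centre 22 mm above the bench). z is the disc's axis.
- clip (a joint): angle of the flat steel retaining clip about its upright pivot, rad: 0 = closed, against its stop, the clip pointing along the housing's -x over the recess; grows as it swings open, counter-clockwise seen from above, so at 1.57 it points along the housing's -y. Limits 0 and 1.9. Light friction, about 1.3 N at the pin; it stays where it is left. The bar is 12 mm wide, 4 mm thick, and passes 2.5 mm above the top face: it clears the disc only when the disc is flush.
- clip_pivot (a point): the clip's pivot axis, at the housing's top face (housing x +67, y 0 mm); pivot boss 18 mm across, 10.5 mm high.
- clip_pin (a point): the clip's upright round pin, 10 mm across, at the free end 40 mm from the pivot axis; it rises from the bar (6.5 mm above the housing's top face) to 34 mm above the face. This point lies on its axis, 20 mm above the face (46 mm above the bench).
- grease_tin_mid (a point): middle of a round grease tin, 64 mm across, 40 mm high, standing beside the housing's +y side; not to be disturbed
- v_block_small_mid (a point): middle of a small grey V-block, 44 x 40 x 32 mm, beside the housing's +y side; not to be disturbed
- bolt_m16_mid (a point): middle of a big bolt standing on its head, 29 mm across, 60 mm high, beside the housing's -y side; not to be disturbed
- disc: the same sealing disc; origin at the centre of its underside
Not all that is in view belongs to the job. There is more than one size of the disc; the job needs the smallest.

How it is judged:
On the way, in this order (a step that is already met when the one before it is completed fails the run):
1. the disc lies flat and flush in the recess while the clip is still open (horizontal distance between disc_center and recess below 0.005 m and z of disc_center in the frame of housing below 0.024 m and angle between disc_center's own z axis and vertical below 0.06 rad and value of joint clip above 0.8 rad), for 0.2 s.
2. the clip is swung over the disc to its stop (horizontal distance between disc_center and recess below 0.005 m and z of disc_center in the frame of housing below 0.024 m and angle between disc_center's own z axis and vertical below 0.06 rad and value of joint clip below 0.12 rad), for 0.2 s.
At the end, for the whole second after the job is handed in: the disc lies in the recess, its centre within 5 mm of the recess's centre line, its top within 2 mm of flush, level within 0.06 rad and at rest; the clip is closed over it to within 0.12 rad of its stop; tin, V-block and bolt are within 20 mm of where they stood (all of step 2 and linear speed of disc below 0.02 m/s and distance of each of grease_tin_mid, v_block_small_mid, bolt_m16_mid from where it was at the start of the episode below 0.02 m); the robot touches nothing.
It fails at once if the disc is lifted (more than 10 mm above where it lay on the top face) (z of disc_center in the frame of housing above 0.04 m).
It fails at once if the grease tin is moved by more than 20 mm (distance of grease_tin_mid from where it was at the start of the episode above 0.02 m).
It fails at once if the small V-block is moved by more than 20 mm (distance of v_block_small_mid from where it was at the start of the episode above 0.02 m).
It fails at once if the big bolt is moved by more than 20 mm (distance of bolt_m16_mid from where it was at the start of the episode above 0.02 m).
It also fails if it takes over 53 s, if anything falls off the work surface, if the arm or the gripper's body presses on something with over 40 N, if the wrist force passes 120 N, or if a joint passes its speed limit or range.

## Working session

There is one attempt and no reset: what is moved stays moved. The work goes in short steps, Python scripts to look and compute and a tool call to move; the robot and the scene stay as the last step left them, time stands still between calls to the robot, and variables do not carry over. Pictures are saved under pics/ and viewed, at most 11 in all, crops included, and the job is handed in when it is done.

Besides the shell and the picture viewer there is one more tool, called by a JSON object that holds its "method" and its "body", one argument or row to a line. jog_arm: Moves the arm, as the interface text tells. Shift numbers are shares of 50 cm and turn numbers shares of 1.5 rad, none past 1 either way. Its arguments: {"type":"object","properties":{"motion":{"type":"string"}},"required":["motion"]}

```bash
mkdir -p pics; python3 - <<'E'
from plant import *
import cv2,numpy as np
s=state();print(s['time'],s['tool_pos'],s['tool_rot'],s['gripper_width'])
ims=[]
for c in ['top','side']:
    f=grab_frame(c);ims.append(f['color'][...,::-1])
    print(c,f['world_from_camera'].round(3).tolist())
    for t in ['housing','recess','disc_center','clip_pivot','clip_pin','grease_tin_mid','v_block_small_mid','bolt_m16_mid']:
        print(t,[(round(d['p'],2),np.round(d['at'],3).tolist()) for d in place_of(c,t)][:4])
cv2.imwrite('pics/a.png',ims[0]);cv2.imwrite('pics/b.png',ims[1])
E
```

```text
0.0 [ 0.24135545 -0.57578957  0.20875283] [-1.02599909e-03  9.80384531e-01  1.97091630e-01 -9.06640854e-05] 0.9961703435802229
top [[-0.009, 0.985, -0.174, 0.383], [-1.0, -0.007, 0.011, 0.233], [0.009, 0.174, 0.985, 0.886], [0.0, 0.0, 0.0, 1.0]]
housing [(0.62, [0.565, 0.247, 0.003])]
recess [(0.95, [0.583, 0.261, 0.027])]
disc_center [(0.92, [0.369, 0.166, 0.007]), (0.77, [0.557, 0.073, 0.007]), (0.65, [0.522, 0.216, 0.032])]
clip_pivot [(0.67, [0.623, 0.284, 0.03])]
clip_pin [(0.48, [0.643, 0.245, 0.046])]
grease_tin_mid [(0.85, [0.559, 0.415, 0.017])]
v_block_small_mid [(0.58, [0.45, 0.354, 0.019])]
bolt_m16_mid [(0.52, [0.678, 0.148, 0.027]), (0.29, [0.584, 0.258, 0.024])]
side [[-1.0, -0.008, 0.021, 0.571], [0.021, -0.653, 0.757, 0.856], [0.008, 0.757, 0.653, 0.598], [0.0, 0.0, 0.0, 1.0]]
housing [(0.76, [0.563, 0.249, 0.004])]
recess [(0.95, [0.582, 0.26, 0.025])]
disc_center [(0.93, [0.518, 0.216, 0.032]), (0.8, [0.37, 0.164, 0.004]), (0.71, [0.551, 0.075, 0.005])]
clip_pivot [(0.81, [0.624, 0.284, 0.025]), (0.65, [0.515, 0.216, 0.023])]
clip_pin [(0.61, [0.644, 0.247, 0.042])]
grease_tin_mid [(0.69, [0.563, 0.412, 0.019])]
v_block_small_mid [(0.7, [0.451, 0.357, 0.012])]
bolt_m16_mid [(0.65, [0.681, 0.147, 0.027])]
```

View pics/a.png

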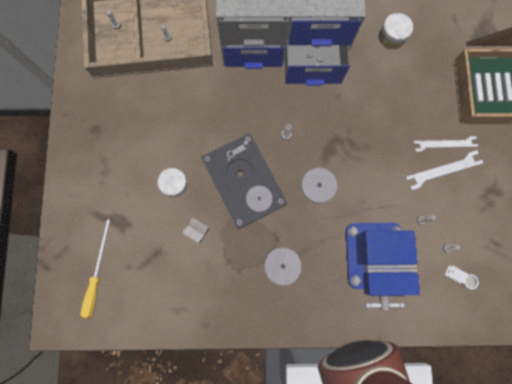

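View pics/b.png

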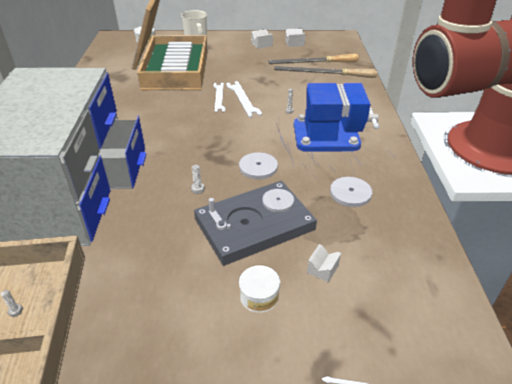

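The smallest disc, on the housing, is at (259,198) in the top view. The recess is at about (240,174) and the clip at (237,150). The tin at (172,182), V-block at (196,230) and bolt at (287,131) are all clear of the path. The other two discs, at (320,185) and (283,266), are larger decoys. Next I refine the centres and plan the approach.

```bash
cat > h.py <<'E'
from plant import *
import numpy as np,cv2
from scipy.spatial.transform import Rotation as Ro
def ray(f,px,z):
    K,T=f['intrinsics'],f['world_from_camera']
    d=T[:3,:3]@np.array([(px[0]-K[0,2])/K[0,0],-(px[1]-K[1,2])/K[1,1],-1]); o=T[:3,3]
    return (o+d*(z-o[2])/d[2])[:2]
def go(p,yaw,p0=None,yaw0=None):
    "row numbers from commanded pose p0,yaw0 (tool down) to p,yaw"
    s=state();q=s['tool_rot']
    if p0 is None: p0=s['tool_pos']
    if yaw0 is None: yaw0=2*np.arctan2(q[2],q[1])
    c,n=np.cos(yaw0),np.sin(yaw0)
    R=np.array([[c,n,0],[n,-c,0],[0,0,-1]]).T
    print((R.T@(np.array(p)-p0)/.5).round(4),'turn z',round(-(yaw-yaw0)/1.5,4),'yaw0',round(yaw0,4))
E
python3 - <<'E'
from h import *
for c in ['top','side']:
    f=grab_frame(c)
    for t,z in [('disc_center',.034),('clip_pin',.06)]:
        for m in cut_out(c,t)[:3]:
            cs=max(cv2.findContours(m['pixels'].astype('uint8'),0,1)[0],key=len)
            e=cv2.fitEllipse(cs); print(c,t,round(m['p'],2),np.round(e[0],1),np.round(e[1],1),ray(f,e[0],z).round(4))
    for m in cut_out(c,'housing')[:1]:
        print(cv2.minAreaRect(np.argwhere(m['pixels'])[:,::-1].astype('float32')))
go([.36,-.2,.23],.5,[.242,-.576,.21]); go([.43,.12,.23],.618,[.242,-.576,.21])
E
```

```text
top disc_center 0.72 [258.9 198.2] [25. 26.] [0.519  0.2161]
top disc_center 0.62 [282.3 265.5] [37.  37.2] [0.3689 0.1663]
top disc_center 0.61 [319.1 184.6] [35.  35.7] [0.5494 0.0784]
top clip_pin 0.63 [234.  151.6] [ 6.7 21.3] [0.6211 0.2714]
((244.0, 180.00001525878906), (81.39287567138672, 56.34891128540039), 63.43495178222656)
side disc_center 0.92 [258.2 165.5] [25.9 38.2] [0.5545 0.113 ]
side disc_center 0.73 [277.5 200.2] [22.8 31.3] [0.5199 0.2219]
side disc_center 0.73 [350.5 191.5] [29.4 41.8] [0.3771 0.1982]
side clip_pin 0.52 [215.1 215. ] [ 8.6 32. ] [0.6327 0.2885]
((254.4610595703125, 217.7572021484375), (67.74238586425781, 114.21697235107422), 69.25391387939453)
[ 0.5083 -0.6024 -0.04  ] turn z -0.0688 yaw0 0.3968
[ 0.8848 -1.1385 -0.04  ] turn z -0.1475 yaw0 0.3968
```

{"method": "jog_arm", "body": {
  "motion": "60 0.38 -0.45 -0.04 0 0 -0.07; 60 0.38 -0.45 -0.04 0 0 -0.07; 60 0.38 -0.45 -0.04 0 0 -0.07; 60 0.38 -0.45 -0.04 0 0 -0.07; 60 0.38 -0.45 -0.04 0 0 -0.07"
}}

```text
time: 1.92
tool_pos: [0.3303, -0.2934, 0.2304]
tool_rot: [0.0, 0.969, 0.249, 0.0]
contact_force: [0.4, 0.4, 0.4]
gripper_width: 0.601
grasp_force: 0.0
```

```bash
python3 -c "
from h import *
go([.45,-.0,.23],.56);go([.46,.17,.22],.618)"
```

```text
[ 0.4925 -0.3989  0.0008] turn z -0.0383 yaw0 0.5026
[ 0.6738 -0.6872  0.0208] turn z -0.077 yaw0 0.5026
```

{"method": "jog_arm", "body": {
  "motion": "40 0.4 -0.44 0 0 0 -0.04; 40 0.4 -0.44 0 0 0 -0.04; 40 0.4 -0.44 0 0 0 -0.04; 40 0.4 -0.44 0 0 0 -0.04; 40 0.4 -0.44 0 0 0 -0.04"
}}

```text
time: 2.55
tool_pos: [0.3995, -0.0041, 0.2304]
tool_rot: [0.0, 0.961, 0.278, 0.001]
contact_force: [0.5, 0.3, -0.0]
gripper_width: 0.402
grasp_force: 0.0
```

```bash
python3 -c "
from h import *
go([.465,.175,.20],.618)"
```

```text
[ 0.3021 -0.2329  0.0608] turn z -0.0365 yaw0 0.5633
```

{"method": "jog_arm", "body": {
  "motion": "40 0.3 -0.23 0.06 0 0 -0.036; 40 0.3 -0.23 0.06 0 0 -0.036; 40 0.3 -0.23 0.06 0 0 -0.036; 40 0.3 -0.23 0.06 0 0 -0.036; 40 0.3 -0.23 0.06 0 0 -0.036"
}}

```text
time: 3.18
tool_pos: [0.4649, 0.1708, 0.1999]
tool_rot: [0.0, 0.953, 0.303, -0.0]
contact_force: [-0.8, -0.4, -0.4]
gripper_width: 0.4
grasp_force: 0.0
```

```bash
python3 - <<'E'
from h import *
f=grab_frame('wrist');cv2.imwrite('pics/w.png',f['color'][...,::-1])
s=state();print(s['tool_pos'],f['world_from_camera'].round(3).tolist())
for t in ['recess','disc_center','clip_pivot','clip_pin','housing']:
    print(t,[(round(d['p'],2),np.round(d['at'],3).tolist()) for d in place_of('wrist',t)][:4])
for m in cut_out('wrist','disc_center')[:2]:
    e=cv2.fitEllipse(max(cv2.findContours(m['pixels'].astype('uint8'),0,1)[0],key=len)); print(e,ray(f,e[0],.034))
E
```

```text
[0.46500723 0.17016122 0.20030238] [[0.579, 0.785, 0.223, 0.52], [-0.815, 0.557, 0.158, 0.211], [0.0, -0.273, 0.962, 0.364], [0.0, 0.0, 0.0, 1.0]]
recess [(0.77, [0.584, 0.263, 0.028])]
disc_center [(0.82, [0.366, 0.165, 0.008]), (0.78, [0.554, 0.074, 0.004])]
clip_pivot []
clip_pin []
housing [(0.89, [0.564, 0.25, 0.001]), (0.54, [0.521, 0.215, 0.034])]
((358.491943359375, 152.27684020996094), (62.1410026550293, 67.97256469726562), 55.11635971069336) [0.55197725 0.08544266]
((223.1647186279297, 221.18600463867188), (50.452842712402344, 59.96671676635742), 109.26895904541016) [0.38331974 0.16916494]
```

View pics/w.png

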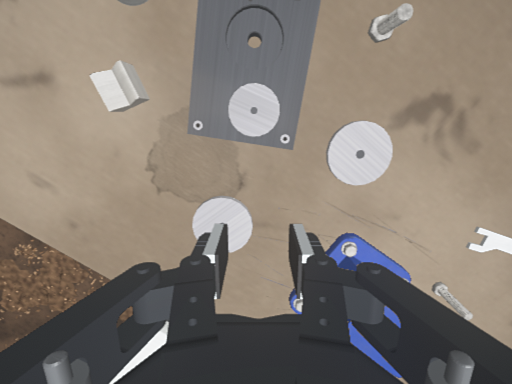

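The wrist view shows the disc on the plate at (254,110), with the recess mouth at about (255,36) and its bore at (255,42). The V-block, at (118,88), and the bolt, at (390,22), are clear.

```bash
python3 - <<'E'
from h import *
f=grab_frame('wrist');g=cv2.cvtColor(f['color'],cv2.COLOR_RGB2GRAY)
m=np.zeros_like(g);m[75:143,215:292]=(g[75:143,215:292]>140)*255
cs=max(cv2.findContours(m,0,1)[0],key=len);e=cv2.fitEllipse(cs);d=ray(f,e[0],.034);print(e,'disc',d, 'mark',ray(f,(254,110.5),.034))
b=np.zeros_like(g);b[28:55,240:270]=(g[28:55,240:270]<999)
sub=g[30:54,242:268];print(sub.min(),np.median(sub))
tr=f['color'][30:54,242:268].astype(int);w=(tr[...,0]-tr[...,2])>15;ys,xs=np.nonzero(w)
print(len(xs)); 
if len(xs): print('bore px',xs.mean()+242,ys.mean()+30,ray(f,(xs.mean()+242,ys.mean()+30),.018))
print('mouth',ray(f,(255,36),.026),[ray(f,p,.026).round(4).tolist() for p in[(226,36),(284,36),(255,7),(255,65)]])
h=np.array([.584,.261])-d;print(np.arctan2(h[1],h[0]),np.linalg.norm(h))
E
```

```text
((252.60215759277344, 109.49752807617188), (51.320037841796875, 52.992862701416016), 176.27261352539062) disc [0.5193637  0.21690141] mark [0.51938347 0.21494214]
52 111.0
116
bore px 253.02586206896552 42.04310344827586 [0.5800888  0.25906613]
mouth [0.58492033 0.25960871] [[0.5664, 0.2858], [0.6034, 0.2334], [0.6079, 0.2757], [0.5607, 0.2426]]
0.59871858760921 0.07824664346468986
```

```bash
python3 - <<'E'
from h import *
s=state()
f=grab_frame('wrist');Z=f['range_z'];K=f['intrinsics'];T=f['world_from_camera']
v,u=np.mgrid[0:384,0:512]
P=np.stack([(u-K[0,2])/K[0,0]*Z,-(v-K[1,2])/K[1,1]*Z,-Z,np.ones_like(Z)],-1)@T.T
L=P[...,:3]-s['tool_pos']
yaw=.6158;c,n=np.cos(yaw),np.sin(yaw);R=np.array([[c,n,0],[n,-c,0],[0,0,-1]])
L=L@R.T
for sl in [(slice(215,300),slice(195,232)),(slice(215,300),slice(285,320))]:
    l=L[sl].reshape(-1,3);l=l[(Z[sl].ravel()>0)&(l[:,2]<.03)];print(len(l),np.percentile(l,[0,2,50,98,100],axis=0).round(4).tolist())
go([.478,.187,.06],.610)
E
```

```text
2115 [[-0.0116, -0.0318, -0.0974], [-0.0099, -0.0302, -0.0957], [0.0105, -0.0197, -0.0592], [0.017, -0.0153, -0.027], [0.0177, -0.0139, -0.0213]]
2060 [[-0.012, 0.0116, -0.0976], [-0.01, 0.013, -0.0956], [0.0104, 0.0174, -0.059], [0.017, 0.0277, -0.027], [0.0175, 0.0295, -0.0211]]
[ 0.0403 -0.0125  0.2806] turn z 0.0032 yaw0 0.6147
```

{"method": "jog_arm", "body": {
  "motion": "25 0.05 -0.016 0.15 0 0 0.003; 25 0.05 -0.016 0.2 0 0 0.003; 25 0.05 -0.016 0.26 0 0 0.003; 25 0.05 -0.016 0.3 0 0 0.003; 25 0.05 -0.016 0.3 0 0 0.003"
}}

```text
time: 4.25
tool_pos: [0.4792, 0.1912, 0.0481]
tool_rot: [-0.0, 0.954, 0.301, -0.002]
contact_force: [0.3, 0.5, 0.0]
gripper_width: 0.25
grasp_force: 0.0
```

```bash
python3 - <<'E'
from h import *
s=state();print(s['tool_pos'],s['contact_force'])
f=grab_frame('wrist');f2=grab_frame('side')
cv2.imwrite('pics/w2.png',np.vstack([cv2.resize(f['color'][40:300,120:400,::-1],None,fx=1.2,fy=1.2),cv2.resize(f2['color'][130:260,180:320,::-1],(336,288))])[:600])
E
```

```text
[0.47919721 0.19124548 0.04809803] [0.29741241 0.54687623 0.01021161]
```

View pics/w2.png

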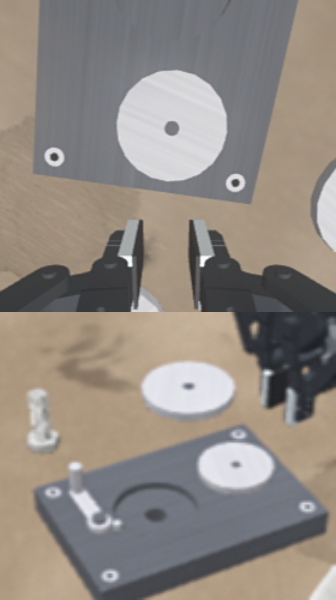

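The fingers stand behind the disc, almost centred on it, with the tips just above the plate level. I'll step forward and down, watching the force.

{"method": "jog_arm", "body": {
  "motion": "25 0.008 0.005 0.01 0 0 0; 25 0.008 0.005 0.02 0 0 0; 25 0.008 0.005 0.028 0 0 0; 25 0.008 0.005 0.028 0 0 0; 25 0.008 0.005 0.028 0 0 0"
}}

```text
time: 4.97
tool_pos: [0.4855, 0.1921, 0.036]
tool_rot: [0.0, 0.954, 0.301, -0.0]
contact_force: [-0.0, 0.4, -0.4]
gripper_width: 0.251
grasp_force: 0.0
```

```bash
python3 - <<'E'
from h import *
s=state();print(s['tool_pos'],s['contact_force'])
f2=grab_frame('side')
cv2.imwrite('pics/s3.png',cv2.resize(f2['color'][150:240,220:340,::-1],None,fx=6,fy=6,interpolation=2))
E
```

```text
[0.48548511 0.19206351 0.03599512] [-0.00988306  0.36244001 -0.39875665]
```

View pics/s3.png

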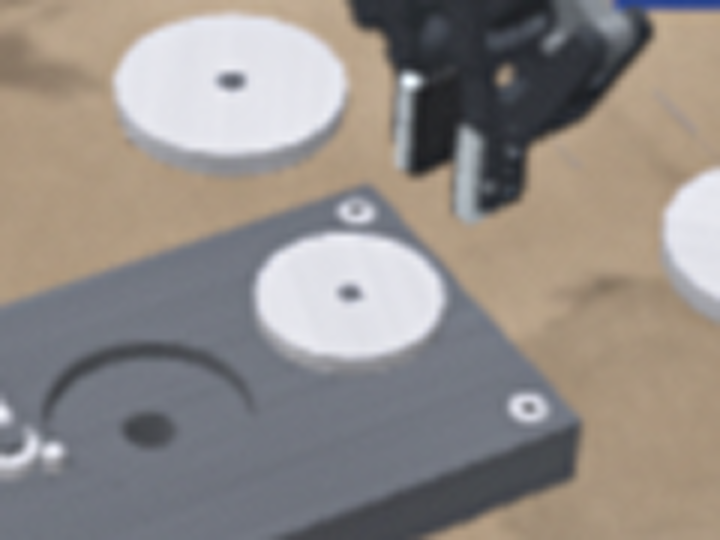

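```bash
python3 - <<'E'
from h import *
f=grab_frame('side')
Z=f['range_z']
for p in [(298.3,186.3),(289,179),(299.5,184.5)]:
    print(p,Z[int(p[1])-2,int(p[0])],[(z,ray(f,p,z).round(4).tolist()) for z in(.03,.04,.05,.06)])
K=f['intrinsics'];T=f['world_from_camera']
for p in [(296,184),(297,178),(299,182),(289,176)]:
    z=Z[p[1],p[0]];print(p,(T@[(p[0]-K[0,2])/K[0,0]*z,-(p[1]-K[1,2])/K[1,1]*z,-z,1]).round(4))
E
```

```text
(298.3, 186.3) 0.8365206 [(0.03, [0.4763, 0.1767]), (0.04, [0.478, 0.1886]), (0.05, [0.4797, 0.2006]), (0.06, [0.4814, 0.2125])]
(289, 179) 0.85818523 [(0.03, [0.4931, 0.1535]), (0.04, [0.4945, 0.1659]), (0.05, [0.4959, 0.1782]), (0.06, [0.4972, 0.1906])]
(299.5, 184.5) 0.83611786 [(0.03, [0.4735, 0.1711]), (0.04, [0.4752, 0.1832]), (0.05, [0.4769, 0.1952]), (0.06, [0.4786, 0.2073])]
(296, 184) [0.4858 0.211  0.0643 1.    ]
(297, 178) [0.4848 0.2111 0.0788 1.    ]
(299, 182) [0.4804 0.2102 0.0685 1.    ]
(289, 176) [0.4972 0.1872 0.0646 1.    ]
```

Both cameras put the tips about 22 mm above the reported TCP at this opening, so I'll descend in steps and re-check.

{"method": "jog_arm", "body": {
  "motion": "25 0 0 0.006 0 0 0; 25 0 0 0.012 0 0 0; 25 0 0 0.02 0 0 0; 25 0 0 0.024 0 0 0; 25 0 0 0.024 0 0 0"
}}

```text
time: 5.7
tool_pos: [0.4853, 0.192, 0.0237]
tool_rot: [-0.0, 0.954, 0.301, -0.0]
contact_force: [0.2, -0.9, -0.4]
gripper_width: 0.251
grasp_force: 0.0
```

```bash
cat >> h.py <<'E'
def tips():
    f=grab_frame('side');Z=f['range_z'];K=f['intrinsics'];T=f['world_from_camera'];s=state()
    v,u=np.mgrid[0:384,0:512]
    P=np.stack([(u-K[0,2])/K[0,0]*Z,-(v-K[1,2])/K[1,1]*Z,-Z,np.ones_like(Z)],-1)@T.T
    P=P[Z>0][:,:3];L=P-s['tool_pos'];q=s['tool_rot'];yaw=2*np.arctan2(q[2],q[1]);c,n=np.cos(yaw),np.sin(yaw)
    lx=L[:,0]*c+L[:,1]*n;ly=L[:,0]*n-L[:,1]*c
    k=(abs(lx)<.013)&(abs(ly)<.035)&(P[:,2]<.12)&(P[:,2]>.029)
    print('tool',s['tool_pos'].round(4),s['contact_force'].round(1),'lowest z',np.sort(P[k][:,2])[:12].round(4),'ly',np.percentile(ly[k],[2,98]).round(4),'lx',np.percentile(lx[k],[2,98]).round(4))
E
python3 -c "
from h import *
tips()"
```

```text
tool [0.4855 0.192  0.0239] [-0.3  0.2 -0. ] lowest z [0.0444 0.0448 0.0458 0.0461 0.0465 0.0466 0.0471 0.0476 0.0477 0.0478
 0.0479 0.0481] ly [-0.0262  0.0328] lx [-0.009   0.0127]
```

{"method": "jog_arm", "body": {
  "motion": "25 0 0 0.01 0 0 0; 25 0 0 0.018 0 0 0; 25 0 0 0.024 0 0 0; 25 0 0 0.024 0 0 0; 25 0 0 0.024 0 0 0"
}}

```text
time: 6.38
tool_pos: [0.4856, 0.1921, 0.0121]
tool_rot: [-0.0, 0.954, 0.301, 0.0]
contact_force: [-0.3, 0.3, 0.2]
gripper_width: 0.247
grasp_force: 0.0
```

```bash
python3 - <<'E'
from h import *
tips();f=grab_frame('side')
cv2.imwrite('pics/s4.png',cv2.resize(f['color'][150:240,220:340,::-1],None,fx=6,fy=6,interpolation=2))
E
```

```text
tool [0.4857 0.1921 0.0122] [ 0.4 -0.3 -0.1] lowest z [0.0312 0.0315 0.0321 0.0324 0.0331 0.0343 0.0345 0.0349 0.0351 0.0352
 0.0353 0.0362] ly [-0.0275  0.0315] lx [-0.0091  0.0124]
```

View pics/s4.png

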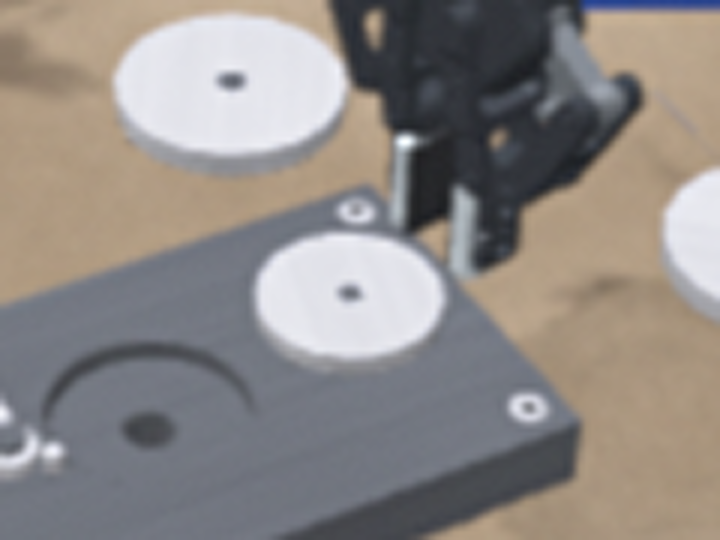

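{"method": "jog_arm", "body": {
  "motion": "25 0 0 0.004 0 0 0; 25 0.005 0 0.004 0 0 0; 25 0.015 0 0.004 0 0 0; 25 0.025 0 0.004 0 0 0; 25 0.035 0 0.004 0 0 0"
}}

```text
time: 7.1
tool_pos: [0.5002, 0.2023, 0.01]
tool_rot: [0.0, 0.954, 0.301, -0.0]
contact_force: [-0.5, -0.1, -0.3]
gripper_width: 0.249
grasp_force: 0.3
```

```bash
cat >> h.py <<'E'
def disc(c='top',z=.034):
    f=grab_frame(c)
    for m in cut_out(c,'disc_center')[:5]:
        e=cv2.fitEllipse(max(cv2.findContours(m['pixels'].astype('uint8'),0,1)[0],key=len));p=ray(f,e[0],z)
        if p[1]>.2:print(c,np.round(e[0],1),np.round(e[1],1),p.round(4),m['p'])
    for d in place_of(c,'disc_center'):
        if d['at'][1]>.2: print('place',np.round(d['at'],4))
E
python3 -c "
from h import *
tips();disc();disc('side')"
```

```text
tool [0.5007 0.2026 0.0102] [-0.8 -0.2  0.8] lowest z [0.0302 0.0307 0.0309 0.031  0.0311 0.0322 0.0322 0.0323 0.0325 0.0326
 0.0326 0.0328] ly [-0.0276  0.032 ] lx [-0.0094  0.0127]
side [272.4 203.2] [23.2 30.2] [0.53   0.2302] 0.83
side [249.  223.6] [ 67.3 118.2] [0.5741 0.2842] 0.59
place [0.5285 0.2247 0.0318]
```

{"method": "jog_arm", "body": {
  "motion": "25 0.01 0 0 0 0 0; 25 0.02 0 0 0 0 0; 25 0.03 0 0 0 0 0; 25 0.04 0 0 0 0 0; 25 0.05 0 0 0 0 0"
}}

```text
time: 8.07
tool_pos: [0.5206, 0.2167, 0.01]
tool_rot: [-0.0, 0.954, 0.301, -0.0]
contact_force: [-0.5, -1.0, -0.1]
gripper_width: 0.248
grasp_force: 0.3
```

```bash
python3 - <<'E'
from h import *
tips();disc('side');f=grab_frame('wrist')
cv2.imwrite('pics/w5.png',f['color'][:300,100:420,::-1])
E
```

```text
tool [0.5212 0.2169 0.0102] [0.1 0.4 0.3] lowest z [0.03   0.0308 0.0312 0.0313 0.0315 0.0317 0.032  0.0321 0.0322 0.0323
 0.0323 0.0324] ly [-0.029   0.0316] lx [-0.0086  0.0126]
side [261.1 208.4] [23.6 32. ] [0.5516 0.2445] 0.94
place [0.5489 0.2417 0.0309]
```

View pics/w5.png

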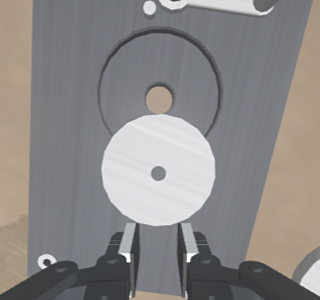

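The disc, at (158,170), is lined up with the recess, centred at about (160,90). I'll keep going straight.

{"method": "jog_arm", "body": {
  "motion": "25 0.01 0 0 0 0 0; 25 0.02 0 0 0 0 0; 25 0.03 0 0 0 0 0; 25 0.04 0 0 0 0 0; 25 0.05 0 0 0 0 0"
}}

```text
time: 8.95
tool_pos: [0.5411, 0.231, 0.01]
tool_rot: [0.0, 0.954, 0.301, -0.0]
contact_force: [-1.1, -1.0, -0.1]
gripper_width: 0.247
grasp_force: 0.5
```

{"method": "jog_arm", "body": {
  "motion": "25 0.005 0 0 0 0 0; 25 0.01 0 0 0 0 0; 25 0.016 0 0 0 0 0; 25 0.022 0 0 0 0 0; 25 0.026 0 0 0 0 0"
}}

```text
time: 9.57
tool_pos: [0.5516, 0.2384, 0.01]
tool_rot: [-0.0, 0.954, 0.301, 0.0]
contact_force: [-0.3, -0.1, 0.1]
gripper_width: 0.251
grasp_force: 0.0
```

```bash
python3 - <<'E'
from h import *
tips();disc('side');f=grab_frame('wrist');f2=grab_frame('side')
cv2.imwrite('pics/w6.png',np.hstack([f['color'][:300,100:420,::-1],cv2.resize(f2['color'][150:250,190:310,::-1],(360,300))]))
E
```

```text
tool [0.5519 0.2385 0.01  ] [0.3 0.1 0.3] lowest z [0.0308 0.0309 0.031  0.031  0.0311 0.0314 0.0319 0.032  0.0327 0.0331
 0.0332 0.0333] ly [-0.0278  0.0331] lx [-0.0084  0.0126]
side [245.1 218.6] [23.4 32.7] [0.581  0.2712] 0.73
place [0.5799 0.2584 0.0223]
```

View pics/w6.png

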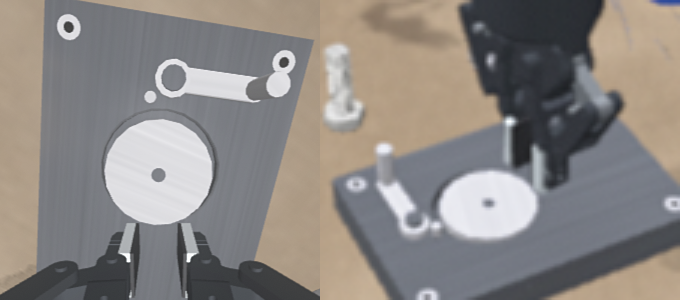

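The disc appears to be down in the recess, with a small crescent gap at the far side. I'll check its levelness from depth.

```bash
python3 - <<'E'
from h import *
for c in ['wrist','side']:
    f=grab_frame(c);Z=f['range_z'];K=f['intrinsics'];T=f['world_from_camera']
    v,u=np.mgrid[0:384,0:512]
    P=(np.stack([(u-K[0,2])/K[0,0]*Z,-(v-K[1,2])/K[1,1]*Z,-Z,np.ones_like(Z)],-1)@T.T)[...,:3]
    r=np.hypot(P[...,0]-.5815,P[...,1]-.259)
    g=cv2.cvtColor(f['color'],cv2.COLOR_RGB2GRAY)
    k=(Z>0)&(r<.028)&(r>.006)&(P[...,2]<.036)&(g>130);Q=P[k]
    A=np.c_[Q[:,:2]-[.5815,.259],np.ones(len(Q))];print(c,'disc',np.linalg.lstsq(A,Q[:,2],rcond=None)[0].round(4),len(Q))
    k=(Z>0)&(r<.06)&(r>.036)&(g<120)&(P[...,2]<.034)&(P[...,2]>.015);Q=P[k]
    A=np.c_[Q[:,:2]-[.5815,.259],np.ones(len(Q))];print(c,'face',np.linalg.lstsq(A,Q[:,2],rcond=None)[0].round(4),len(Q))
go([.66,.255,.1],.61)
E
```

```text
wrist disc [-0.0006  0.0001  0.0261] 7579
wrist face [ 0.0038 -0.0058  0.0264] 653
side disc [-0.0019 -0.0064  0.0258] 483
side face [-0.002  -0.0108  0.0264] 167
[ 0.1971  0.0972 -0.18  ] turn z 0.0008 yaw0 0.6113
```

The disc is flush and level, so step 1 is done. I'll back off, rise, and then shut the fingers.

{"method": "jog_arm", "body": {
  "motion": "25 -0.02 0 0 0 0 0; 25 -0.02 0 -0.1 0 0 0; 10 -0.02 0 -0.2 0 0 0; 0 -0.02 0 -0.24 0 0 0; 0 -0.02 0 -0.24 0 0 0"
}}

```text
time: 10.6
tool_pos: [0.5439, 0.2326, 0.1315]
tool_rot: [0.0, 0.954, 0.301, 0.002]
contact_force: [-0.1, 0.5, -0.1]
gripper_width: -0.003
grasp_force: 0.0
```

```bash
python3 - <<'E'
from h import *
tips()
for c in ['top','side','wrist']:
    for t in ['clip_pin','clip_pivot','recess']: print(c,t,[np.round(d['at'],4).tolist() for d in place_of(c,t)][:1])
f=grab_frame('side')
go([.6686,.2392,.13],-.265)
print(state()['joint_pos'])
E
```

```text
Traceback (most recent call last):
  File "h.py", line 23, in tips
    print('tool',s['tool_pos'].round(4),s['contact_force'].round(1),'lowest z',np.sort(P[k][:,2])[:12].round(4),'ly',np.percentile(ly[k],[2,98]).round(4),'lx',np.percentile(lx[k],[2,98]).round(4))
                                                                                                                     ~~~~~~~~~~~~~^^^^^^^^^^^^^^
IndexError: index -1 is out of bounds for axis 0 with size 0
```

```bash
sed -i "s/(P\[:,2\]<.12)&(P\[:,2\]>.029)/(L[:,2]<.1)\&(P[:,2]>.036)\&(L[:,2]>-.015)/" h.py; python3 - <<'E'
from h import *
tips()
for c in ['top','side','wrist']:
    for t in ['clip_pin','clip_pivot','recess']: print(c,t,[np.round(d['at'],4).tolist() for d in place_of(c,t)][:1])
go([.6686,.2392,.13],-.265)
print(state()['joint_pos'])
E
```

```text
tool [0.5419 0.232  0.1279] [-0.5  1.1 -0.6] lowest z [0.1498 0.1503 0.1512 0.1513 0.1514 0.1514 0.1515 0.152  0.1523 0.1525
 0.1525 0.1536] ly [-0.0325  0.0332] lx [-0.0086  0.0129]
top clip_pin [[0.6442, 0.2503, 0.047]]
top clip_pivot [[0.6244, 0.2809, 0.0283]]
top recess [[0.5859, 0.2582, 0.0265]]
side clip_pin [[0.642, 0.2456, 0.0467]]
side clip_pivot [[0.626, 0.2794, 0.0247]]
side recess [[0.6244, 0.2826, 0.0265]]
wrist clip_pin [[0.6423, 0.2422, 0.0451]]
wrist clip_pivot [[0.623, 0.2811, 0.0235]]
wrist recess []
[ 0.2132  0.133  -0.0009] turn z 0.5842 yaw0 0.6113
[ 2.78512394e-01  3.49822426e-02  1.76851555e+00 -7.15671403e-07
  1.33877143e+00  1.23799840e+00]
```

{"method": "jog_arm", "body": {
  "motion": "0 0.213 0.133 0 0 0 0.584; 0 0.213 0.133 0 0 0 0.584; 0 0.213 0.133 0 0 0 0.584; 0 0.213 0.133 0 0 0 0.584; 0 0.213 0.133 0 0 0 0.584"
}}

```text
time: 11.78
tool_pos: [0.6688, 0.2392, 0.1294]
tool_rot: [0.0, 0.991, -0.134, -0.0]
contact_force: [-0.4, -0.2, -0.3]
gripper_width: 0.003
grasp_force: 0.0
```

```bash
python3 - <<'E'
from h import *
tips();go([.6686,.2392,.04],-.265)
E
```

```text
tool [0.6688 0.2391 0.1296] [0.2 0.3 0. ] lowest z [0.1498 0.1499 0.1506 0.1511 0.1512 0.1513 0.1517 0.1519 0.1521 0.1531
 0.1533 0.1535] ly [-0.0332  0.0324] lx [-0.0128  0.007 ]
[-0.0004 -0.      0.1792] turn z -0.0043 yaw0 -0.2715
```

Descend beside the pin to a TCP z of about 0.025.

{"method": "jog_arm", "body": {
  "motion": "0 0 0 0.08 0 0 0; 0 0 0 0.14 0 0 0; 0 0 0 0.18 0 0 0; 0 0 0 0.21 0 0 0; 0 0 0 0.21 0 0 0"
}}

```text
time: 12.45
tool_pos: [0.668, 0.239, 0.0239]
tool_rot: [0.0, 0.991, -0.132, -0.001]
contact_force: [-0.2, 0.7, 0.7]
gripper_width: 0.0
grasp_force: 0.0
```

```bash
python3 - <<'E'
from h import *
tips()
f=grab_frame('wrist');f2=grab_frame('side')
cv2.imwrite('pics/w7.png',np.hstack([f['color'][:300,100:420,::-1],cv2.resize(f2['color'][150:250,170:290,::-1],(360,300))]))
# waypoints
s=state();q=s['tool_rot'];yaw=2*np.arctan2(q[2],q[1]);c,n=np.cos(yaw),np.sin(yaw);X=np.array([c,n]);Y=np.array([n,-c])
pv=np.array([.624,.2835])
for d in [90,80,70,60,50,40,30,20,10,0,-5]:
    a=.52+np.pi+np.radians(d);pin=pv+.04*np.array([np.cos(a),np.sin(a)]);t=pin+X*.016-s['tool_pos'][:2]
    print(d,pin.round(4),(t@X/.5).round(4),(t@Y/.5).round(4))
E
```

```text
tool [0.6689 0.2393 0.0252] [ 0.5 -0.5  0.4] lowest z [0.0443 0.0452 0.0455 0.0455 0.0472 0.0473 0.0478 0.0478 0.0486 0.0493
 0.0496 0.0499] ly [-0.032   0.0299] lx [-0.0129  0.0068]
90 [0.6439 0.2488] -0.0228 -0.0045
80 [0.6375 0.2459] -0.0335 0.0045
70 [0.6308 0.2441] -0.0456 0.0114
60 [0.6239 0.2435] -0.0587 0.0162
50 [0.6169 0.2441] -0.0725 0.0186
40 [0.6102 0.246 ] -0.0864 0.0186
30 [0.6039 0.2489] -0.1001 0.0162
20 [0.5982 0.253 ] -0.1132 0.0114
10 [0.5933 0.2579] -0.1253 0.0044
0 [0.5893 0.2636] -0.136 -0.0046
-5 [0.5877 0.2667] -0.1407 -0.0097
```

View pics/w7.png

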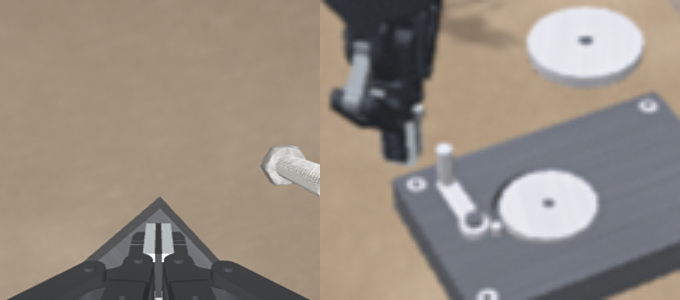

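The shut fingers stand just outboard of the pin. I'll push along the arc in two stages.

{"method": "jog_arm", "body": {
  "motion": "0 -0.015 -0.003 0 0 0 0; 0 -0.023 -0.003 0 0 0 0; 0 -0.034 0.005 0 0 0 0; 0 -0.046 0.011 0 0 0 0; 0 -0.059 0.016 0 0 0 0"
}}

```text
time: 13.22
tool_pos: [0.6386, 0.2386, 0.0259]
tool_rot: [0.0, 0.991, -0.132, 0.001]
contact_force: [2.0, -1.9, 1.5]
gripper_width: -0.001
grasp_force: 1.3
```

```bash
python3 - <<'E'
from h import *
s=state();print(s['tool_pos'],s['contact_force'])
for c in ['top','side']: print(c,[np.round(d['at'],4).tolist() for d in place_of(c,'clip_pin')][:1])
E
```

```text
[0.63856137 0.23862524 0.02588195] [ 2.00754394 -1.87603207  1.50934996]
top [[0.6442, 0.2503, 0.047]]
side [[0.6436, 0.2486, 0.0447]]
```

{"method": "jog_arm", "body": {
  "motion": "0 -0.014 0.003 0 0 0 0; 0 -0.028 0.003 0 0 0 0; 0 -0.041 0 0 0 0 0; 0 -0.054 -0.005 0 0 0 0; 0 -0.062 -0.008 0 0 0 0"
}}

```text
time: 13.95
tool_pos: [0.6087, 0.2518, 0.0249]
tool_rot: [-0.0, 0.991, -0.132, 0.0]
contact_force: [2.8, 0.4, -1.0]
gripper_width: 0.0
grasp_force: 1.2
```

```bash
python3 - <<'E'
from h import *
s=state();print(s['tool_pos'],s['contact_force'])
f=grab_frame('wrist');f2=grab_frame('side');grab_frame('top')
for c in ['top','side']: print(c,[np.round(d['at'],4).tolist() for d in place_of(c,'clip_pin')][:1])
cv2.imwrite('pics/w8.png',np.hstack([f['color'][:300,100:420,::-1],cv2.resize(f2['color'][150:250,170:290,::-1],(360,300))]))
E
```

```text
[0.60874744 0.25181091 0.02486587] [ 2.79097847  0.37140105 -0.9535453 ]
top []
side [[0.4491, 0.3609, 0.0122]]
```

View pics/w8.png

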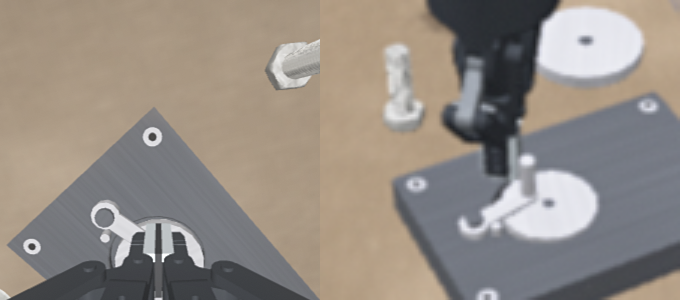

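The clip is nearly over the disc. I'll finish to the stop with a small overpush.

{"method": "jog_arm", "body": {
  "motion": "0 -0.006 -0.005 0 0 0 0; 0 -0.012 -0.01 0 0 0 0; 0 -0.017 -0.015 0 0 0 0; 0 -0.021 -0.018 0 0 0 0; 0 -0.021 -0.018 0 0 0 0"
}}

```text
time: 14.82
tool_pos: [0.6044, 0.2597, 0.0254]
tool_rot: [0.002, 0.991, -0.132, 0.004]
contact_force: [9.9, -9.7, -4.0]
gripper_width: -0.004
grasp_force: 5.7
```

Firm contact with about 14 N of reaction, so the clip is at its stop. I'll back off along the outward side, rise, and check.

{"method": "jog_arm", "body": {
  "motion": "0 0.02 0.01 0 0 0 0; 0 0.06 0.02 0 0 0 0; 0 0.06 0.02 -0.1 0 0 0; 0 0.06 0.02 -0.2 0 0 0; 0 0.06 0.02 -0.3 0 0 0"
}}

```text
time: 15.45
tool_pos: [0.6283, 0.245, 0.1765]
tool_rot: [-0.0, 0.991, -0.132, -0.0]
contact_force: [0.1, -0.0, -0.2]
gripper_width: -0.0
grasp_force: 0.0
```

{"method": "jog_arm", "body": {
  "motion": "0 0.1 0.1 -0.1 0 0 0; 0 0.15 0.2 -0.1 0 0 0; 0 0.15 0.3 -0.1 0 0 0; 0 0.15 0.3 -0.1 0 0 0; 0 0.15 0.3 -0.1 0 0 0"
}}

```text
time: 16.08
tool_pos: [0.6612, 0.0806, 0.225]
tool_rot: [-0.0, 0.991, -0.132, -0.0]
contact_force: [0.3, -0.2, -0.2]
gripper_width: 0.001
grasp_force: 0.0
```

```bash
python3 - <<'E'
from h import *
s=state();print(s['tool_pos'],s['contact_force'])
f=grab_frame('top');f2=grab_frame('side')
for c in ['top','side']:
  for t in ['clip_pin','clip_pivot','recess','disc_center','grease_tin_mid','v_block_small_mid','bolt_m16_mid']: print(c,t,[np.round(d['at'],4).tolist() for d in place_of(c,t)][:3])
cv2.imwrite('pics/w9.png',np.hstack([cv2.resize(f['color'][120:240,160:300,::-1],(420,360)),cv2.resize(f2['color'][150:250,190:290,::-1],(360,360))]))
E
```

```text
[0.66121852 0.08061589 0.22496605] [ 0.29732034 -0.24534782 -0.2055654 ]
top clip_pin [[0.5911, 0.2639, 0.0467]]
top clip_pivot [[0.6245, 0.2814, 0.0291], [0.5815, 0.2613, 0.0264]]
top recess [[0.5837, 0.2612, 0.0268]]
top disc_center [[0.555, 0.0727, 0.0041], [0.5825, 0.2565, 0.0247], [0.3686, 0.1637, 0.0056]]
top grease_tin_mid [[0.56, 0.4164, 0.0203]]
top v_block_small_mid [[0.4527, 0.3559, 0.0162]]
top bolt_m16_mid [[0.5659, 0.2479, 0.0032], [0.6762, 0.1467, 0.0287]]
side clip_pin [[0.587, 0.2644, 0.0439]]
side clip_pivot [[0.6246, 0.2831, 0.0226], [0.5592, 0.4128, 0.0177]]
side recess [[0.5802, 0.2637, 0.0251]]
side disc_center [[0.5802, 0.2628, 0.0234], [0.3662, 0.1643, 0.002], [0.5508, 0.0754, 0.0024]]
side grease_tin_mid [[0.5636, 0.4114, 0.0202]]
side v_block_small_mid [[0.4501, 0.3558, 0.011]]
side bolt_m16_mid [[0.6801, 0.1487, 0.0263]]
```

View pics/w9.png

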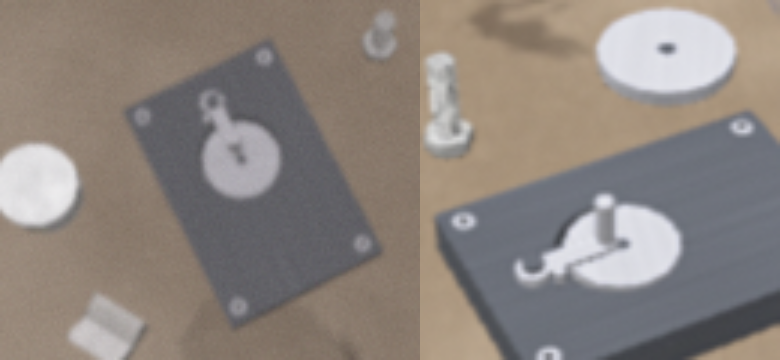

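The clip lies over the disc and against the dowel: its pin is at (0.589, 0.264), and the closed position predicts (0.589, 0.264). The tin, V-block and bolt have not moved.

```bash
python3 -c "
from plant import *
print(job_done())"
```

```text
the job is handed in; nothing more can be done
None
```

The disc is flush and level in its recess and the clip is closed over it to its stop. The tin, V-block and bolt show no movement, and I handed the job in at about 16 s of the 53 s allowed; the hand-in call returned no verdict.

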